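# Hang the biscuit basket on the counter rack

## Task

Lift the basket with the yellow grip (round ring biscuits) by that grip and hang it by its back hook over the upper rail of the blue counter rack, centred on the rail's yellow sleeve. All its weight is in front of the rail, so lower it until the rail takes the weight and let go gently, so that it neither drops nor swings off. Leave it hanging still and upright, and leave the blue-gripped basket, the pastry box and the jar where they are.

Things in the scene. Friction and masses are not known exactly. Their poses are not given: they have to be found in the camera images.
- basket: The basket to hang: YELLOW grip, round ring biscuits. Open sheet-metal basket 80 (x) x 120 (y) x 60 mm high, about 0.4 kg, with a fixed carry arch across it in y. Origin: centre of its underside; z up, x towards its hook (away from the robot at yaw 0). Its flat back face is at x = 43 mm.
- basket_grip (a point): Centre of the yellow grip on top of the basket's arch: a bar 84 mm long along the basket's y, 16 mm thick along x, 18 mm high, 150 mm above the underside, over the basket's middle and above its centre of mass. Nothing is within 35 mm below the bar between the arch's legs. Axes are the basket's.
- basket_seat (a point): Point in the yellow-gripped basket's hook where the rail's centre lies when seated: 63.5 mm in +x of the grip centre, 61 mm below it. The hook, 50 mm wide in y, has a flat roof from the back face (x = 43 mm) to x = 70 mm, underside 55 mm below the grip centre; then a 30 mm lip slants down and outward to a tip at x = 84 mm, 82 mm below the grip centre.
- rail_mid (a point): Middle of the fixed blue rack's upper rail and of its yellow sleeve (60 mm long), 170 mm above the counter. Round level rail, 12 mm thick, along the rack's y, 264 mm free between posts that rise 7 mm above its centre. The rack's x points away from the robot at yaw 0. A hung basket is on the -x side, its x and y along the rack's, the lip on the +x side of the rail.
- rest_mid (a point): Middle of the rack's lower bar, 12 mm thick, parallel to the upper rail, 60 mm below it and 9 mm nearer the hung basket (-x). The back of the hung basket comes to rest against it, so that it leans some 5 degrees. Behind the rails, from 30 mm on, is a shelf with biscuits, under 105 mm high.
- other_grip (a point): Bystander: a basket of the same shape and size with a BLUE grip, filled with pale finger biscuits. The point is its grip's centre, 150 mm above its underside. Must stay put.
- pastry_box_center (a point): Bystander: closed cardboard pastry box with a white lid, 120 x 160 x 52 mm high; the point is its centre. Must stay put.
- jar_center (a point): Bystander: amber glass jar with a red cap, 70 mm in diameter, 110 mm tall; the point is its centre. Must stay put.

How it is judged:
By the outcome, as a careful person would: the job done as asked, in the order asked, and still so for the second after the job is handed in, with the robot touching nothing.
It also fails if it takes over 58 s, if anything falls off the work surface, if the arm or the gripper's body presses on something with over 40 N, if the wrist force passes 120 N, or if a joint passes its speed limit or range.

## Robot

A 7-joint arm with a two-finger parallel gripper is mounted at the origin on the work surface. World frame = base frame: x ahead of the robot, y to its left, z up, the work surface at z = 0. Lengths are in m, angles in rad, forces in N, time in s.
With the tool pointing down it reaches from about 0.4 to 0.9 m from the base axis. Payload 5.6 kg.
Tool frame: the origin (TCP) lies where the fingers leave the gripper's body, on its centre line; the fingertips stand 88 mm ahead of it and the grasp point (between the pads) lies 69 mm ahead of it; z points along the fingers, x is the direction in which the jaws open and shut, and the axes are right-handed (so a half turn about z gives the same grasp; the last joint's range is limited). The gripper opens to 92 mm and grips with 3 to 60 N. Pads are 20 mm wide; open, the fingers measure 128 mm over their backs; the gripper's body (75 mm by 189 mm) begins 69 mm behind the grasp point.
Start: joints at [1.119, 0.468, -0.012, 1.603, 0.006, 1.071, -0.056], TCP at [0.258, -0.596, 0.303] pointing down, gripper open.
Joint ranges: [-2.53, 2.53], [-0.31, 2.02], [-1.57, 1.55], [0.28, 2.44], [-1.29, 4.43], [0.15, 1.84], [-2.92, 2.92]. Speed limits (rad/s): [2.57, 2.57, 3.14, 3.14, 3.14, 3.14, 3.14].

## Interface

Orientations are given as [roll, pitch, yaw] about the fixed x, y, z axes, in that order (R = Rz(yaw) Ry(pitch) Rx(roll)).
In Python, from workcell import ctrl, grab_frame, workorder gives the robot as it stands. The module is installed in compiled form; this text tells all that it offers.
- The arm moves only by the tool arm_command, never from a script. Its argument "series" is a list of rows, each an object with "slide": the shift along the tool's x, y, z scaled (see below), a list of three; "rotation": the turn, a rotation vector about the tool's x, y, z scaled (see below), a list of three; "claw": the closure, from 0 (fully open) to 1 (shut). In form: [{"slide": [tx, ty, tz], "rotation": [rx, ry, rz], "claw": claw}, ...]. A call has 1 to 5 rows; each row is the pose to reach, as a shift and turn from the pose commanded when the call began, along the tool's axes at that moment, turning the shorter way round; what a row does not reach only later rows make up. The controller multiplies each number of a shift by 20 cm and each number of a turn by 180 degrees. A row lasts 1/10 s, in which the tool goes at most 50 mm and 8.59 degrees, less where a joint would pass 70% of its speed; a pose out of reach is approached as far as the arm can. A call with a number of a shift or a turn outside -1 to 1 is refused whole. A call with a gripper value outside its range is refused whole. The fingers move at their own pace and stop on an object; the grip force is fixed at half the most. Time passes only in rows, so rows that repeat a pose let the fingers close. It gives the time, the measured TCP pose, the force and the opening at its end, in the units of the state.
- ctrl.state(): the state, without advancing time (a new reading comes with each control period).
- grab_frame(name): name is "scene" or "top" or "wrist"; returns a dict with "img" (480x640x3 uint8, blue, green, red), "camera_matrix" (3x3 intrinsics, pixels), "distortion" ([k1, k2, p1, p2, k3] as OpenCV has them; the pictures are not rectified), "R" (3x3) and "t" (3): a world point X has camera coordinates R X + t. Camera axes: x right, y down, z forward; pixel columns grow to the right and rows downward; lengths in m; the calibration is good to about 2 mm. A picture is of the moment at which its call begins. There is no depth.
- workorder.job_done(): hands the job in, once; it reports no verdict.
The state is a dict: "time": time; "qpos": joint angles; "joint_vel": joint speeds; "joint_efforts": joint torques, N m; "eef_pos": TCP position; "tool_rot": TCP orientation; "ft_force": force on the tool from outside, world axes, zero at the start; "ft_torque": the same for the moment, N m; "gripper_width": finger opening in m.
Only numpy, scipy, OpenCV 4.12 (cv2) and the standard library are available. Lean on these libraries where they do the work, as an engineer would, in place of code of your own. Each camera call takes 0.05 s, during which the arm holds its last target.

## Working session

There is one attempt and no reset: what is moved stays moved. The work goes in short steps, Python scripts to look and compute and a tool call to move; the robot and the scene stay as the last step left them, time stands still between calls to the robot, and variables do not carry over. Pictures are saved under pics/ and viewed, and the job is handed in when it is done.

Besides the shell and the picture viewer there is one more tool, called after "Call:" as name(argument=value, ...), one argument or row to a line, values as JSON. arm_command: Moves the arm, as the interface text tells. Its arguments: {"type":"object","properties":{"series":{"type":"array","items":{"type":"object","properties":{"slide":{"type":"array","items":{"type":"number","minimum":-1,"maximum":1}},"rotation":{"type":"array","items":{"type":"number","minimum":-1,"maximum":1}},"claw":{"type":"number"}}}}},"required":["series"]}

```bash
mkdir -p pics; ls
python3 - <<'E'
from workcell import ctrl, grab_frame, workorder
import cv2
print(ctrl.state())
for n in ["scene","top","wrist"]:
    f=grab_frame(n); cv2.imwrite(f"pics/{n}0.png",f["img"]); print(n,f["camera_matrix"],f["distortion"],f["R"],f["t"])
E
```

```text
pics
{'time': 0.0, 'qpos': array([ 1.11900796,  0.4683605 , -0.01157949,  1.60361463,  0.00602846,
        1.07140754, -0.05630938]), 'joint_vel': array([ 0.00239133,  0.0001873 ,  0.00036348, -0.0010699 , -0.00048823,
       -0.00281243, -0.00102572]), 'joint_efforts': array([ 2.99758303e-04, -5.20574713e+01, -1.21493347e-02, -2.43740076e+01,
       -5.65586518e-02,  1.74594659e-02,  1.59071278e-04]), 'eef_pos': array([ 0.25813087, -0.59608099,  0.30175476]), 'tool_rot': array([ 3.14143396e+00,  1.74936671e-03, -1.16208867e+00]), 'ft_force': array([-0.34872195,  0.35691416,  0.1782354 ]), 'ft_torque': array([ 0.04610238,  0.04414213, -0.00978908]), 'gripper_width': 0.09184923327397637}
scene [[597.80910414   0.         313.42237355]
 [  0.         597.80910414 235.14019404]
 [  0.           0.           1.        ]] [-0.18715348  0.          0.          0.          0.        ] [[ 0.87208282  0.48885135  0.02226913]
 [ 0.28178619 -0.4644444  -0.83957605]
 [-0.40008511  0.73845498 -0.54278555]] [-0.47349577 -0.08026193  1.30527739]
top [[456.29468717   0.         322.88354272]
 [  0.         456.29468717 238.15509274]
 [  0.           0.           1.        ]] [0.0363273 0.        0.        0.        0.       ] [[ 2.26382980e-03 -9.99997397e-01 -2.86032308e-04]
 [-9.83857851e-01 -2.17611019e-03 -1.78938519e-01]
 [ 1.78937431e-01  6.86501484e-04 -9.83860216e-01]] [-0.04073824  0.56355238  0.97396219]
wrist [[428.30682999   0.         319.83784518]
 [  0.         428.30682999 247.60995575]
 [  0.           0.           1.        ]] [-0.02430337  0.          0.          0.          0.        ] [[ 0.39750616 -0.91759596 -0.00254965]
 [-0.88180725 -0.38276788  0.2755081 ]
 [-0.25378104 -0.10726787 -0.96129537]] [-0.64882563 -0.03192504  0.3918036 ]
```

View pics/scene0.png

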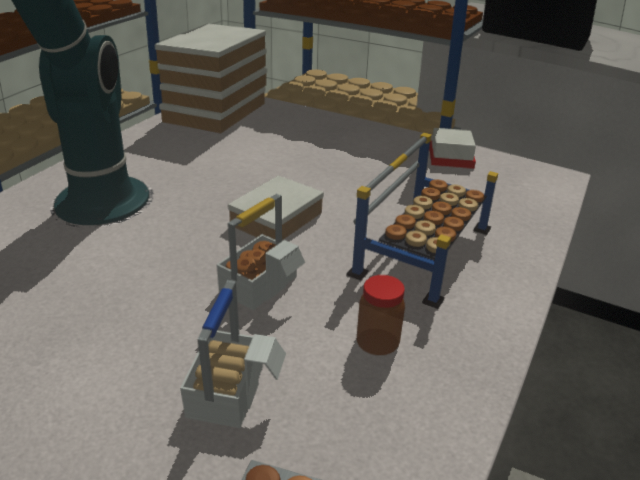

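View pics/top0.png

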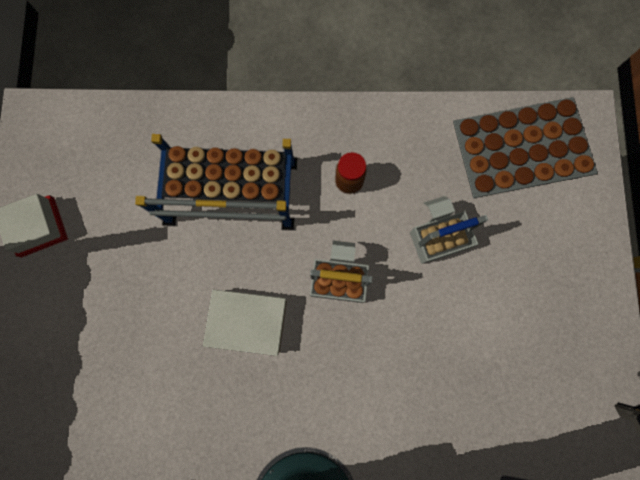

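View pics/wrist0.png

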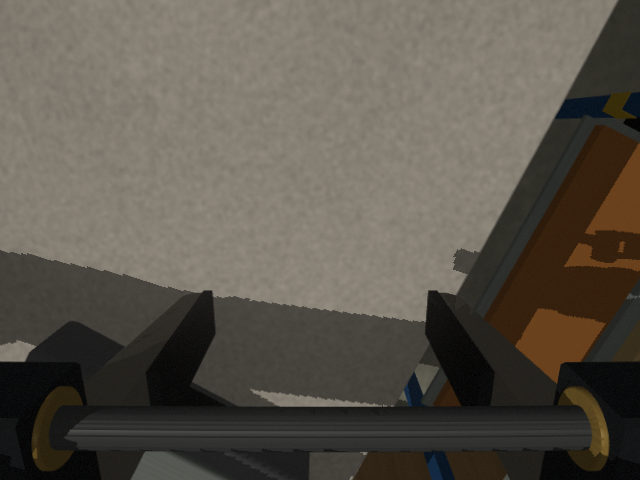

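```bash
cat > h.py <<'E'
import cv2, numpy as np
from workcell import ctrl, grab_frame, workorder
def mask(img,lo,hi): return cv2.inRange(cv2.cvtColor(img,cv2.COLOR_BGR2HSV),np.array(lo),np.array(hi))
def blobs(f,lo,hi,amin=40):
    n,l,s,c=cv2.connectedComponentsWithStats(mask(f["img"],lo,hi))
    out=[]
    for i in range(1,n):
        if s[i,4]>=amin:
            ys,xs=np.where(l==i); out.append((s[i,4],c[i],cv2.minAreaRect(np.c_[xs,ys].astype(np.float32))))
    return out
def ray(f,uv):
    p=cv2.undistortPoints(np.array([[uv]],float),f["camera_matrix"],f["distortion"])[0,0]
    o=-f["R"].T@f["t"]; d=f["R"].T@np.r_[p,1]; return o,d/np.linalg.norm(d)
def plane(f,uv,z):
    o,d=ray(f,uv); return o+d*(z-o[2])/d[2]
def tri(f1,u1,f2,u2):
    o1,d1=ray(f1,u1);o2,d2=ray(f2,u2)
    s=np.linalg.lstsq(np.c_[d1,-d2],o2-o1,rcond=None)[0]
    a=o1+s[0]*d1;b=o2+s[1]*d2
    return (a+b)/2,np.linalg.norm(a-b)
def proj(f,X):
    return cv2.projectPoints(np.atleast_2d(np.array(X,float)),cv2.Rodrigues(f["R"])[0],f["t"],f["camera_matrix"],f["distortion"])[0][:,0]
E
python3 - <<'E'
from h import *
np.set_printoptions(precision=4,suppress=True)
for n in ["scene","top"]:
    f=grab_frame(n)
    for c,lo,hi in [("yel",(20,150,80),(32,255,255)),("blue",(108,150,60),(125,255,255)),("red",(0,200,100),(4,255,255))]:
        for b in blobs(f,lo,hi): 
            r=b[2]; print(n,c,b[0],b[1],np.array(r[0]),np.array(r[1]),round(r[2],1))
E
```

```text
scene yel 55 [305.4545  42.7455] [305.5  42.5] [9. 5.] 90.0
scene yel 53 [152.6981  66.7736] [152.5  67. ] [10.  5.] 90.0
scene yel 114 [446.3509 108.3333] [446.3649 108.3108] [ 9.0419 12.6587] 9.5
scene yel 95 [398.6947 160.3474] [398.7501 160.25  ] [ 5.6569 16.2635] 45.0
scene yel 65 [492.0308 176.0615] [492.0883 176.1471] [7.5186 8.4887] 14.0
scene yel 60 [363.4833 189.8333] [363.5 190.5] [ 7. 11.] 90.0
scene yel 228 [255.0307 208.7193] [255.2645 208.8206] [ 6.6046 38.8075] 59.9
scene yel 132 [442.9242 240.6364] [443.05 240.85] [12.0167 11.7004] 18.4
scene blue 407 [217.7101 308.0541] [217.7616 308.137 ] [10.166  43.4901] 27.6
top yel 62 [155.5323 137.629 ] [156.  137.5] [8. 7.] 0.0
top yel 61 [286.4426 142.5574] [286.5 142.5] [7. 7.] 90.0
top yel 67 [139.6269 200.2239] [140. 200.] [8. 8.] 90.0
top yel 175 [210.3829 202.8457] [210.5103 202.7732] [29.2425  5.7668] 2.6
top yel 78 [280.8462 205.0385] [281. 205.] [8. 8.] 90.0
top yel 315 [340.5873 275.5238] [340.4846 275.6231] [41.0555  7.8142] 7.1
top blue 260 [458.5    226.2885] [458.3 226.4] [ 6.6408 39.5285] 71.6
top red 525 [351.3295 165.5771] [351.5517 165.6207] [25.626  25.2546] 21.8
```

Run:
```python
from h import *
s=cv2.imread("pics/scene0.png"); t=cv2.imread("pics/top0.png")
a=cv2.resize(s[125:215,340:450],None,fx=3.5,fy=3.5,interpolation=cv2.INTER_NEAREST)
b=cv2.resize(s[185:305,210:310],None,fx=3.5,fy=3.5,interpolation=cv2.INTER_NEAREST)
c=cv2.resize(t[185:225,130:300],None,fx=3.5,fy=3.5,interpolation=cv2.INTER_NEAREST)
d=cv2.resize(t[230:310,300:390],None,fx=3,fy=3,interpolation=cv2.INTER_NEAREST)
o=np.zeros((600,800,3),np.uint8)
o[:315,:385]=a;o[:420,400:750]=b;o[420:560,:595]=c
cv2.imwrite("pics/crops.png",o); 
# grip intersections
np.set_printoptions(precision=4,suppress=True)
fs=grab_frame("scene");ft=grab_frame("top")
for n,f in (("s",fs),("t",ft)):
    for b in blobs(f,(18,120,60),(34,255,255),60):
        print(n,b[0],b[1],cv2.boxPoints(b[2]).ravel())
```

```text
s 106 [307.2075  42.434 ] [303.  37. 312.  37. 312.  48. 303.  48.]
s 101 [153.7822  67.0693] [150.  61. 159.  61. 159.  73. 150.  73.]
s 181 [447.6354 108.2044] [440.6154 115.0769 442.5539  99.5692 454.7385 101.0923 452.8    116.6   ]
s 64 [426.4062 135.9531] [419.1 139.7 422.1 130.7 431.7 133.9 428.7 142.9]
s 112 [398.6339 160.5982] [389.9381 163.9292 402.9646 152.531  407.239  157.416  394.2124 168.8142]
s 79 [492.1266 176.1772] [486.5883 179.6471 488.8236 170.7059 497.2942 172.8235 495.0589 181.7647]
s 123 [363.3577 191.8211] [356.2353 196.0589 359.     185.     370.2941 187.8235 367.5294 198.8824]
s 443 [255.1558 211.4018] [234.2    216.6    270.6    195.8    276.9385 206.8923 240.5385 227.6923]
s 157 [443.121  240.6943] [434.6981 245.0566 438.1698 232.9057 451.2453 236.6415 447.7736 248.7924]
t 77 [155.7792 137.9351] [151. 134. 160. 134. 160. 142. 151. 142.]
t 70 [286.5    142.8857] [283. 139. 290. 139. 290. 147. 283. 147.]
t 196 [196.0459 162.148 ] [185.3673 178.4912 187.4469 147.2965 203.5753 148.3717 201.4956 179.5664]
t 106 [272.2736 156.9906] [262.446  154.8243 273.7973 14
[... 384 characters left out ...]
3.0177 188.7345 213.1062 197.4071]
t 102 [232.5784 188.1373] [221.9672 187.3606 232.5902 178.5082 242.2623 190.1148 231.6393 198.9672]
t 85 [139.8706 200.2471] [134.6216 204.2703 136.1892 194.8649 145.2703 196.3784 143.7027 205.7838]
t 204 [210.9314 202.8627] [195.7681 206.0296 196.0428 198.8863 225.2304 200.0089 224.9557 207.1521]
t 99 [280.5758 205.1616] [276. 200. 285. 200. 285. 210. 276. 210.]
t 110 [437.9636 226.6182] [420.3433 231.0496 456.6655 215.8177 458.6212 220.4814 422.2991 235.7133]
t 210 [444.1476 244.8762] [425.9846 244.2769 464.0616 233.8923 466.6924 243.5384 428.6154 253.923 ]
t 358 [340.5503 275.4441] [319.14   277.3106 320.1502 268.7235 361.6348 273.6041 360.6246 282.1911]
```

View pics/crops.png

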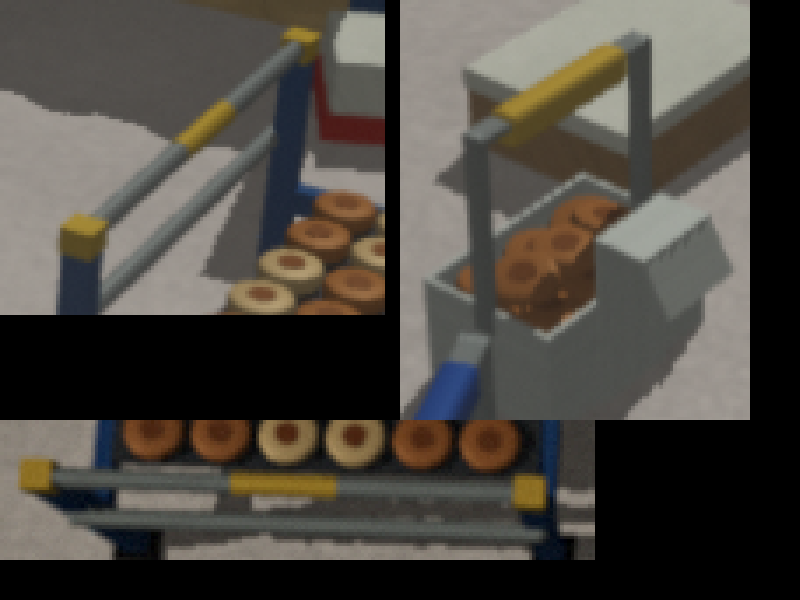

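Run:
```python
from h import *
np.set_printoptions(precision=4,suppress=True)
fs=grab_frame("scene");ft=grab_frame("top")
print("cam",-fs["R"].T@fs["t"],-ft["R"].T@ft["t"])
def p(n,*x): print(n,*x)
p("grip",tri(fs,(255.3,211.5),ft,(340.5,275.5)))
p("sleeve",tri(fs,(398.6,160.6),ft,(210.7,202.9)))
p("other",tri(fs,(217.7,308.1),ft,(458.4,226.3)))
def yaw(f,a,b,z):
    A=plane(f,a,z);B=plane(f,b,z);d=A-B
    return (A+B)/2, np.linalg.norm(d),np.degrees(np.arctan2(-d[0],d[1]))
p("grip top ends",yaw(ft,(319.6,273),(361.1,277.9),.159))
p("grip scene ends",yaw(fs,(273.8,201.3),(237.4,222.1),.155))
p("sleeve ends top",yaw(ft,(195.9,202.45),(225.1,203.6),.174))
p("posts top",yaw(ft,(139.9,200.2),(280.6,205.1),.177))
p("posts scene",yaw(fs,(426.4,136),(363.4,190.5),.177))
p("rear posts top",plane(ft,(155.7,137.8),.177),plane(ft,(286.5,142.7),.177))
p("other",yaw(ft,(439.5,232.6),(477.1,220.2),.159))
p("jar",plane(ft,(351.4,165.6),.11))
for u in [(208,290),(286,296),(279,355),(204,346)]: p("box",plane(ft,u,.052))
```

```text
cam [ 0.9578 -0.7697  0.6516] [ 0.3803 -0.0402  1.0591]
grip (array([ 0.4705, -0.0745,  0.1497]), np.float64(0.0013362358716000632))
sleeve (array([0.6141, 0.1857, 0.1722]), np.float64(0.0031908813049517436))
other (array([ 0.5706, -0.3114,  0.1563]), np.float64(0.0032432390413589997))
grip top ends (array([ 0.4692, -0.0742,  0.159 ]), np.float64(0.08244600658857613), np.float64(-6.606181690347577))
grip scene ends (array([ 0.4771, -0.0803,  0.155 ]), np.float64(0.08694477521184495), np.float64(-8.958386684251527))
sleeve ends top (array([0.612 , 0.1848, 0.174 ]), np.float64(0.05813842041745447), np.float64(-2.1239563498569005))
posts top (array([0.6119, 0.1841, 0.177 ]), np.float64(0.2788976659253899), np.float64(-1.8545175272333998))
posts scene (array([0.6175, 0.1776, 0.177 ]), np.float64(0.2781821543115764), np.float64(-2.19657174284768))
rear posts top [0.7473 0.3008 0.177 ] [0.7383 0.0351 0.177 ]
other (array([ 0.5686, -0.3114,  0.159 ]), np.float64(0.08044034320112704), np.float64(18.51662211712313))
jar [ 0.7134 -0.1012  0.11  ]
box [0.4474 0.2121 0.052 ]
box [0.4344 0.041  0.052 ]
box [0.3093 0.0538 0.052 ]
box [0.3281 0.2146 0.052 ]
```

```bash
cat >> h.py <<'E'
from scipy.spatial.transform import Rotation as Ro
def Rt(r): return Ro.from_euler('xyz',r)
def go(pos,rpy,dst=None):
    s=ctrl.state(); R0=Rt(s["tool_rot"])
    sl=R0.inv().apply(np.array(pos)-s["eef_pos"])/0.2
    rv=(R0.inv()*Rt(rpy)).as_rotvec()/np.pi
    print("t",round(s["time"],2),"pos",s["eef_pos"].round(4),"rpy",np.degrees(s["tool_rot"]).round(2),"F",s["ft_force"].round(2),"w",round(s["gripper_width"],4),"q",s["qpos"].round(2))
    print("slide",sl.round(4),"rot",rv.round(4))
E
python3 -c "
from h import *
go([.47,-.0745,.30],[np.pi,0,np.radians(-6.8)])
s=ctrl.state();f=grab_frame('wrist');print(Rt(s['tool_rot']).inv().apply(-f['R'].T@f['t']-s['eef_pos']))"
```

```text
t 0.45 pos [ 0.2583 -0.5964  0.3026] rpy [180.     0.   -66.58] F [ 0.06 -0.21 -0.63] w 0.0919 q [ 1.12  0.47 -0.01  1.6   0.01  1.07 -0.06]
slide [-1.9741 -2.0085  0.0131] rot [ 0.      0.     -0.3321]
[ 4.43374272e-05 -7.73315474e-02 -8.19453266e-02]
```

Call:
arm_command(
  series=[
    {"slide":[-0.17,-0.17,0],"rotation":[0,0,-0.04],"claw":0},
    {"slide":[-0.34,-0.34,0],"rotation":[0,0,-0.08],"claw":0},
    {"slide":[-0.51,-0.51,0],"rotation":[0,0,-0.12],"claw":0},
    {"slide":[-0.68,-0.68,0],"rotation":[0,0,-0.16],"claw":0},
    {"slide":[-0.85,-0.85,0],"rotation":[0,0,-0.2],"claw":0},
  ],
)

```text
time: 1.0
eef_pos: [0.3472, -0.3711, 0.303]
tool_rot: [3.141, -0.001, -0.529]
ft_force: [1.4, 0.1, -0.8]
gripper_width: 0.0919
```

```bash
python3 -c "
from h import *
go([.47,-.0745,.30],[np.pi,0,np.radians(-6.8)])"
```

```text
t 1.0 pos [ 0.3472 -0.3711  0.303 ] rpy [ 1.7998e+02 -4.0000e-02 -3.0290e+01] F [ 1.45  0.08 -0.81] w 0.0919 q [ 0.95  0.24 -0.23  1.93  0.07  0.97  0.16]
slide [-0.218  -1.5901  0.0141] rot [ 0.0002 -0.0002 -0.1305]
```

Call:
arm_command(
  series=[
    {"slide":[-0.03,-0.2,0],"rotation":[0,0,-0.03],"claw":0},
    {"slide":[-0.06,-0.4,0],"rotation":[0,0,-0.06],"claw":0},
    {"slide":[-0.09,-0.6,0],"rotation":[0,0,-0.09],"claw":0},
    {"slide":[-0.12,-0.8,0],"rotation":[0,0,-0.12],"claw":0},
    {"slide":[-0.14,-1.0,0],"rotation":[0,0,-0.13],"claw":0},
  ],
)

```text
time: 1.5
eef_pos: [0.4247, -0.1849, 0.3031]
tool_rot: [3.141, -0.001, -0.123]
ft_force: [0.7, -0.9, -0.8]
gripper_width: 0.0916
```

```bash
python3 -c "
from h import *
go([.47,-.0745,.30],[np.pi,0,np.radians(-6.8)])"
```

```text
t 1.5 pos [ 0.4247 -0.1849  0.3031] rpy [ 1.7996e+02 -4.0000e-02 -7.0400e+00] F [ 0.75 -0.89 -0.82] w 0.0916 q [ 0.73  0.18 -0.43  2.02  0.09  0.95  0.13]
slide [ 0.1572 -0.5757  0.015 ] rot [ 0.0002 -0.0002 -0.0013]
```

Call:
arm_command(
  series=[
    {"slide":[0.05,-0.19,0],"rotation":[0,0,0],"claw":0},
    {"slide":[0.1,-0.38,0],"rotation":[0,0,0],"claw":0},
    {"slide":[0.15,-0.57,0],"rotation":[0,0,0],"claw":0},
    {"slide":[0.157,-0.575,0],"rotation":[0,0,0],"claw":0},
  ],
)

```text
time: 1.9
eef_pos: [0.4714, -0.0712, 0.3033]
tool_rot: [-3.14, -0.002, -0.117]
ft_force: [-0.8, -0.3, 0.7]
gripper_width: 0.0919
```

```bash
python3 -c "
from h import *
go([.47,-.0745,.219],[np.pi,0,np.radians(-6.8)])
np.set_printoptions(precision=4,suppress=True)
f=grab_frame('wrist');cv2.imwrite('pics/w1.png',f['img'])
for b in blobs(f,(18,120,60),(34,255,255),200): print(b[0],b[1],b[2],'corners',[plane(f,u,.159) for u in cv2.boxPoints(b[2])])
"
```

```text
t 1.9 pos [ 0.4714 -0.0712  0.3033] rpy [-1.7988e+02 -1.0000e-01 -6.7200e+00] F [-0.8  -0.32  0.66] w 0.0919 q [ 0.54  0.22 -0.51  1.99  0.13  0.96 -0.16]
slide [-0.0056  0.0181  0.4214] rot [-0.0006 -0.0006  0.0005]
1059 [589.4712   9.5052] ((590.0, 12.5), (25.0, 56.0), 90.0) corners [array([0.6023, 0.0508, 0.159 ]), array([0.6296, 0.0481, 0.159 ]), array([0.6302, 0.0369, 0.159 ]), array([0.6026, 0.0397, 0.159 ])]
3914 [319.8306 265.8045] ((319.4999694824219, 266.5), (140.99996948242188, 28.999996185302734), 90.0) corners [array([ 0.4682, -0.0288,  0.159 ]), array([ 0.4835, -0.0306,  0.159 ]), array([ 0.4746, -0.113 ,  0.159 ]), array([ 0.4577, -0.111 ,  0.159 ])]
694 [597.719 427.585] ((594.59619140625, 426.4808044433594), (85.1144027709961, 23.337818145751953), 78.69007110595703) corners [array([ 0.6176, -0.1647,  0.159 ]), array([ 0.6317, -0.1632,  0.159 ]), array([ 0.6474, -0.2288,  0.159 ]), array([ 0.6324, -0.2304,  0.159 ])]
282 [473.4184 460.9255] ((474.00006103515625, 460.4999694824219), (15.495158195495605, 25.61444664001465), 71.56504821777344) corners [array([ 0.5456, -0.208 ,  0.159 ]), array([ 0.5613, -0.2037,  0.159 ]), array([ 0.5644, -0.2157,  0.159 ]), array([ 0.5486, -0.2202,  0.159 ])]
```

View pics/w1.png

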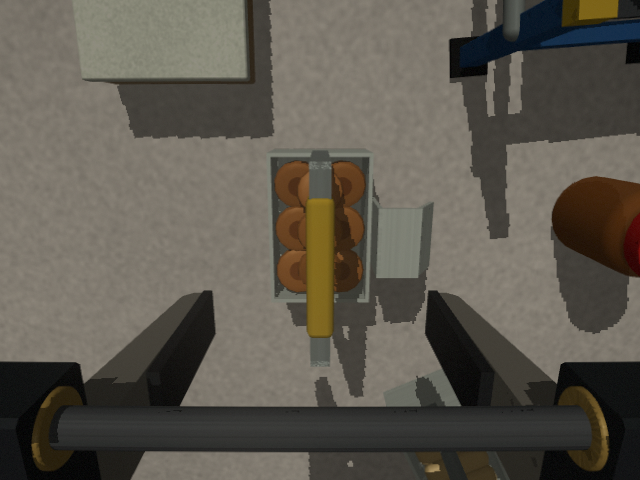

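Call:
arm_command(
  series=[
    {"slide":[-0.003,0.01,0.15],"rotation":[0,0,0],"claw":0},
    {"slide":[-0.003,0.01,0.3],"rotation":[0,0,0],"claw":0},
    {"slide":[-0.003,0.01,0.4],"rotation":[0,0,0],"claw":0},
    {"slide":[-0.003,0.01,0.42],"rotation":[0,0,0],"claw":0},
    {"slide":[-0.003,0.01,0.42],"rotation":[0,0,0],"claw":0},
  ],
)

```text
time: 2.45
eef_pos: [0.4688, -0.0791, 0.2185]
tool_rot: [3.141, 0.001, -0.127]
ft_force: [1.0, 0.3, -0.2]
gripper_width: 0.0917
```

```bash
python3 -c "
from h import *
go([.47,-.073,.219],[np.pi,0,np.radians(-6.8)])
f=grab_frame('wrist');cv2.imwrite('pics/w2.png',f['img'])
f=grab_frame('scene');cv2.imwrite('pics/s2.png',f['img'][100:400,100:500])
"
```

```text
t 2.45 pos [ 0.4688 -0.0791  0.2185] rpy [ 1.7999e+02  7.0000e-02 -7.2600e+00] F [ 0.99  0.29 -0.23] w 0.0917 q [ 0.5   0.34 -0.47  2.07  0.22  0.78 -0.23]
slide [ 0.0021 -0.0311 -0.0027] rot [ 0.0001  0.0004 -0.0025]
```

View pics/w2.png

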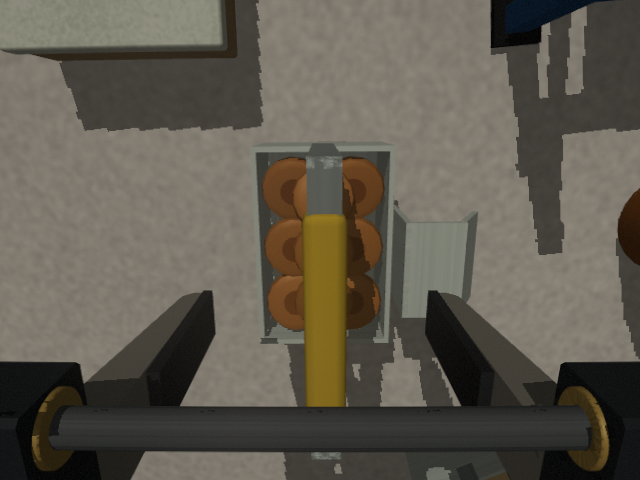

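View pics/s2.png

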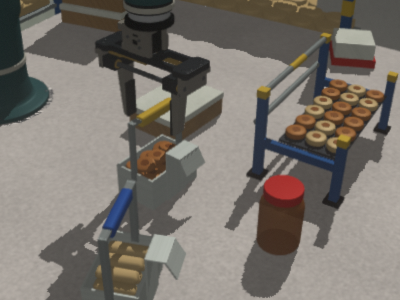

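Call:
arm_command(
  series=[
    {"slide":[0.01,-0.03,0],"rotation":[0,0,0],"claw":0},
    {"slide":[0.01,-0.03,0],"rotation":[0,0,0],"claw":0},
    {"slide":[0.01,-0.03,0],"rotation":[0,0,0],"claw":0.6},
    {"slide":[0.01,-0.03,0],"rotation":[0,0,0],"claw":1},
    {"slide":[0.01,-0.03,0],"rotation":[0,0,0],"claw":1},
  ],
)

```text
time: 3.05
eef_pos: [0.4718, -0.0726, 0.2188]
tool_rot: [3.141, -0.0, -0.125]
ft_force: [0.3, -0.0, 0.9]
gripper_width: 0.0701
```

Call:
arm_command(
  series=[
    {"slide":[0,0,0],"rotation":[0,0,0],"claw":1},
    {"slide":[0,0,0],"rotation":[0,0,0],"claw":1},
    {"slide":[0,0,0],"rotation":[0,0,0],"claw":1},
    {"slide":[0,0,0],"rotation":[0,0,0],"claw":1},
  ],
)

```text
time: 3.45
eef_pos: [0.4718, -0.0725, 0.2186]
tool_rot: [3.142, 0.0, -0.125]
ft_force: [-0.3, 0.2, -0.0]
gripper_width: 0.0383
```

```bash
python3 -c "
from h import *
go([.47,-.073,.219],[np.pi,0,np.radians(-6.8)])
f=grab_frame('wrist');cv2.imwrite('pics/w3.png',f['img'])
"
```

```text
t 3.45 pos [ 0.4718 -0.0725  0.2186] rpy [ 1.80e+02  1.00e-02 -7.18e+00] F [-0.32  0.23 -0.04] w 0.0383 q [ 0.49  0.34 -0.48  2.06  0.22  0.78 -0.25]
slide [-0.0088  0.0035 -0.0019] rot [ 0.      0.     -0.0021]
```

View pics/w3.png

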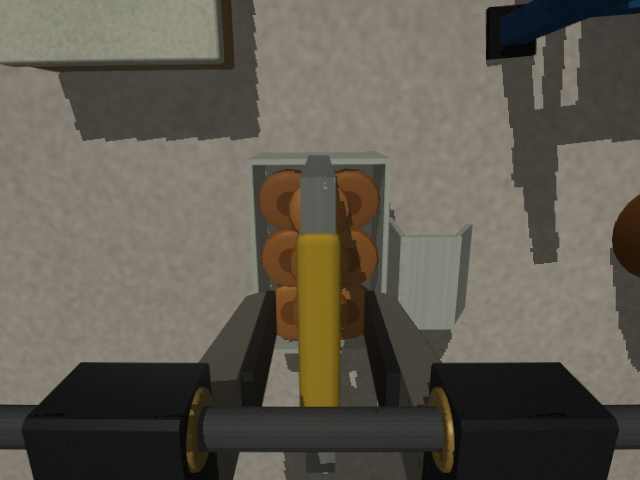

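Call:
arm_command(
  series=[
    {"slide":[0,0,0],"rotation":[0,0,0],"claw":1},
    {"slide":[0,0,0],"rotation":[0,0,0],"claw":1},
    {"slide":[0,0,0],"rotation":[0,0,0],"claw":1},
    {"slide":[0,0,0],"rotation":[0,0,0],"claw":1},
    {"slide":[0,0,0],"rotation":[0,0,0],"claw":1},
  ],
)

```text
time: 4.0
eef_pos: [0.4718, -0.0724, 0.2186]
tool_rot: [-3.142, 0.0, -0.125]
ft_force: [-0.1, -0.1, 0.2]
gripper_width: 0.0156
```

```bash
python3 -c "
from h import *
go([.47,-.073,.219],[np.pi,0,np.radians(-6.8)])
f=grab_frame('wrist');cv2.imwrite('pics/w4.png',f['img'])
s=ctrl.state();X=plane(f,(320,236),.159);print(X, Rt(s['tool_rot']).inv().apply(X-s['eef_pos']))
"
```

```text
t 4.0 pos [ 0.4718 -0.0724  0.2186] rpy [-1.80e+02  1.00e-02 -7.17e+00] F [-0.09 -0.08  0.2 ] w 0.0156 q [ 0.49  0.34 -0.48  2.06  0.22  0.78 -0.25]
slide [-0.0083  0.004  -0.002 ] rot [-0.      0.0001 -0.0021]
[ 0.47651688 -0.03153627  0.159     ] [-0.00035516 -0.04116317  0.05959945]
```

View pics/w4.png

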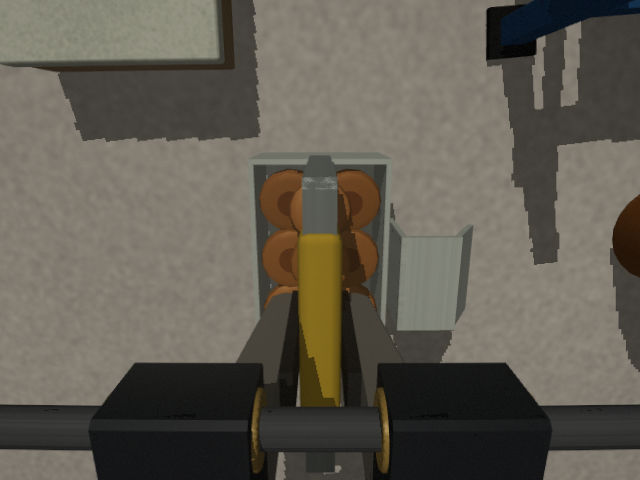

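Call:
arm_command(
  series=[
    {"slide":[0,0,-0.03],"rotation":[0,0,0],"claw":1},
    {"slide":[0,0,-0.15],"rotation":[0,0,0],"claw":1},
    {"slide":[0,0,-0.35],"rotation":[0,0,0],"claw":1},
    {"slide":[0,0,-0.55],"rotation":[0,0,0],"claw":1},
    {"slide":[0,0,-0.72],"rotation":[0,0,0],"claw":1},
  ],
)

```text
time: 4.55
eef_pos: [0.4715, -0.0723, 0.3644]
tool_rot: [3.142, -0.0, -0.125]
ft_force: [0.8, -1.0, -4.7]
gripper_width: 0.0155
```

```bash
python3 -c "
from h import *
y=np.radians(-2); ux=np.array([np.cos(y),np.sin(y),0])
rail=np.array([.6125,.1848,.170]); g=rail-0.0635*ux; print(g)
p=g-0.055*ux; p[2]=.362
go(p,[np.pi,0,y])
f=grab_frame('scene');cv2.imwrite('pics/s5.png',f['img'])
f=grab_frame('wrist');cv2.imwrite('pics/w5.png',f['img'])
"
```

```text
[0.54903868 0.18701612 0.17      ]
t 4.55 pos [ 0.4715 -0.0723  0.3644] rpy [ 1.80e+02 -1.00e-02 -7.16e+00] F [ 0.83 -1.   -4.74] w 0.0155 q [ 0.56  0.15 -0.52  1.91  0.08  1.1  -0.12]
slide [-0.0508 -1.3103  0.0121] rot [ 0.     -0.     -0.0287]
```

View pics/s5.png

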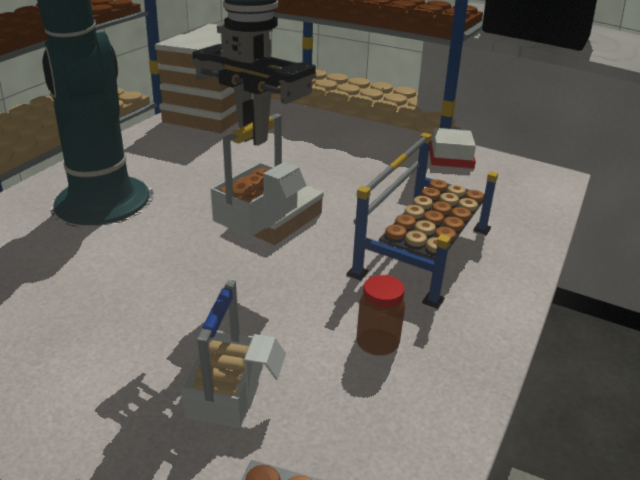

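View pics/w5.png

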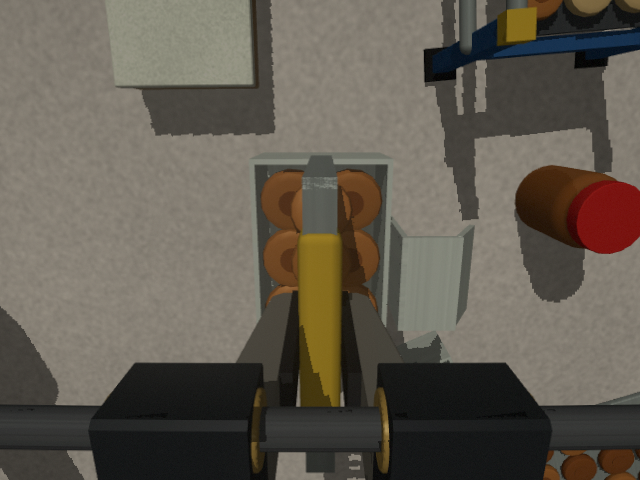

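Call:
arm_command(
  series=[
    {"slide":[0,-0.06,0],"rotation":[0,0,0],"claw":1},
    {"slide":[-0.01,-0.2,0],"rotation":[0,0,-0.007],"claw":1},
    {"slide":[-0.02,-0.38,0],"rotation":[0,0,-0.014],"claw":1},
    {"slide":[-0.03,-0.56,0],"rotation":[0,0,-0.021],"claw":1},
    {"slide":[-0.03,-0.74,0],"rotation":[0,0,-0.0285],"claw":1},
  ],
)

```text
time: 5.15
eef_pos: [0.4827, 0.0771, 0.3601]
tool_rot: [3.141, 0.005, -0.034]
ft_force: [0.1, -0.1, -5.8]
gripper_width: 0.0158
```

```bash
python3 -c "
from h import *
y=np.radians(-2); 
go([.494,.189,.362],[np.pi,0,y])
"
```

```text
t 5.15 pos [0.4827 0.0771 0.3601] rpy [179.99   0.28  -1.96] F [ 0.06 -0.12 -5.79] w 0.0158 q [ 0.34  0.2  -0.64  1.89  0.13  1.11 -0.38]
slide [ 0.0371 -0.5612 -0.0096] rot [0.0001 0.0016 0.0002]
```

Call:
arm_command(
  series=[
    {"slide":[0.01,-0.18,0],"rotation":[0,0,0],"claw":1},
    {"slide":[0.02,-0.34,0],"rotation":[0,0,0],"claw":1},
    {"slide":[0.03,-0.46,0],"rotation":[0,0,0],"claw":1},
    {"slide":[0.03,-0.54,0],"rotation":[0,0,0],"claw":1},
    {"slide":[0.03,-0.55,0],"rotation":[0,0,0],"claw":1},
  ],
)

```text
time: 5.65
eef_pos: [0.4924, 0.1878, 0.3602]
tool_rot: [-3.141, 0.005, -0.031]
ft_force: [-0.3, -1.2, -4.4]
gripper_width: 0.0155
```

Call:
arm_command(
  series=[
    {"slide":[0,0,0],"rotation":[0,0,0],"claw":1},
    {"slide":[0,0,0],"rotation":[0,0,0],"claw":1},
  ],
)

```text
time: 5.85
eef_pos: [0.494, 0.1836, 0.3615]
tool_rot: [3.14, 0.002, -0.037]
ft_force: [-0.3, 1.0, -4.6]
gripper_width: 0.0155
```

```bash
python3 -c "
from h import *
y=np.radians(-2); 
go([.494,.189,.362],[np.pi,0,y])
np.set_printoptions(precision=4,suppress=True)
for n in ('wrist','top','scene'):
    f=grab_frame(n);cv2.imwrite('pics/%s6.png'%n,f['img'])
    for b in blobs(f,(18,120,60),(34,255,255),60): print(n,b[0],b[1],b[2],plane(f,b[1],.176))
"
```

```text
t 5.85 pos [0.494  0.1836 0.3615] rpy [ 1.7992e+02  1.2000e-01 -2.1100e+00] F [-0.31  1.04 -4.58] w 0.0155 q [ 0.16  0.28 -0.68  1.8   0.2   1.13 -0.63]
slide [-0.001  -0.0269 -0.0025] rot [ 0.0005  0.0007 -0.0006]
wrist 590 [527.4661   6.9559] ((527.5, 9.0), (18.0, 41.0), 90.0) [0.6157 0.3217 0.176 ]
wrist 644 [595.7748  81.5543] ((593.6054077148438, 80.66207885742188), (39.86511993408203, 51.242549896240234), 65.69544982910156) [0.6599 0.2807 0.176 ]
wrist 997 [598.5577 138.1946] ((599.0, 134.5), (45.0, 80.0), 90.0) [0.6659 0.2479 0.176 ]
wrist 2733 [510.9166 228.9612] ((520.3037719726562, 224.587158203125), (55.35024642944336, 117.19256591796875), 6.188615798950195) [0.6166 0.1926 0.176 ]
wrist 7357 [319.7833 317.2444] ((319.5, 317.0), (178.0, 45.0), 90.0) [0.4913 0.1352 0.176 ]
wrist 592 [559.5034 281.674 ] ((560.2500610351562, 281.2500305175781), (40.305084228515625, 42.42640686035156), 45.0) [0.6525 0.155  0.176 ]
wrist 876 [567.0856 326.0514] ((569.782470703125, 325.07843017578125), (39.06155014038086, 73.8316879272461), 88.60282135009766) [0.6618 0.122  0.176 ]
wrist 148 [608
[... 1975 characters left out ...]
8653717041, 9.486830711364746), 18.434947967529297) [0.6221 0.3191 0.176 ]
scene 113 [398.646  160.5487] ((398.57928466796875, 160.65171813964844), (6.560593605041504, 17.273460388183594), 48.366458892822266) [0.6178 0.1802 0.176 ]
scene 81 [492.0494 176.1605] ((491.94122314453125, 176.2353057861328), (8.731282234191895, 9.216353416442871), 14.03624439239502) [0.7863 0.2143 0.176 ]
scene 124 [363.3306 191.9355] ((363.2353210449219, 192.05882263183594), (11.641709327697754, 11.156637191772461), 14.03624439239502) [0.6135 0.0358 0.176 ]
scene 159 [443.1258 240.6981] ((443.02947998046875, 240.88238525390625), (13.581995010375977, 12.854387283325195), 14.03624439239502) [ 0.7778 -0.0367  0.176 ]
```

View pics/wrist6.png

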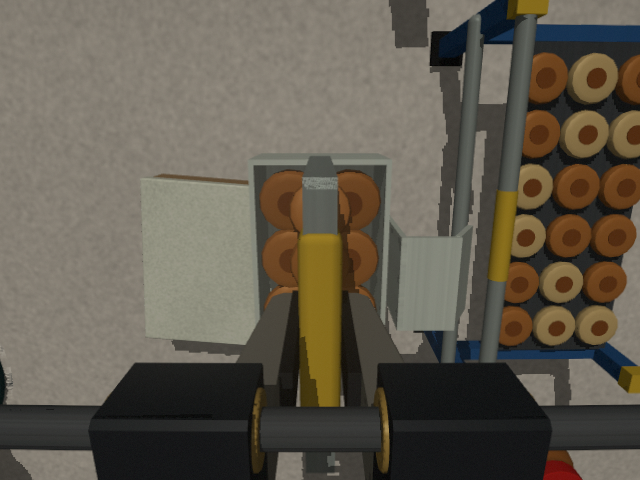

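View pics/top6.png

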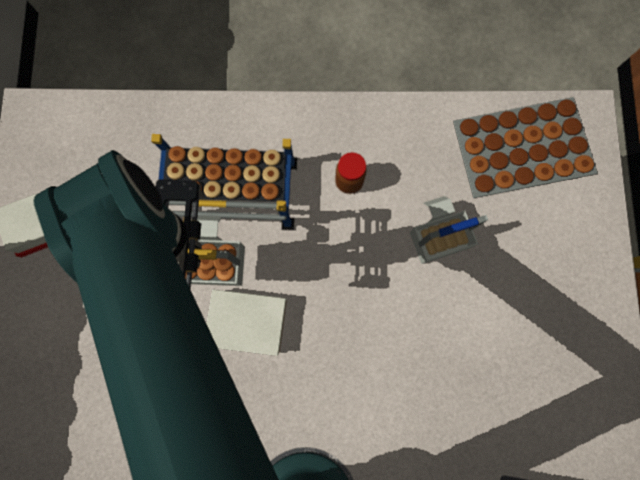

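View pics/scene6.png

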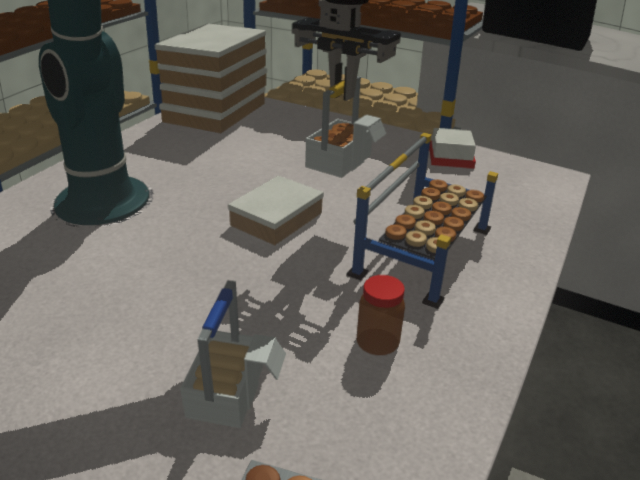

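```bash
python3 -c "
from h import *
np.set_printoptions(precision=4,suppress=True)
f=grab_frame('wrist'); im=f['img']
go([.494,.189,.362],[np.pi,0,-.035])
for r in (40,100,150,191,235,279,320,350):
    print(r,[int(v) for v in im[r,470:545].astype(int).sum(1)][::3])
for u in [(523,30),(506.5,191),(499,280),(487.5,358)]: print(u,plane(f,u,.17))
cv2.imwrite('pics/rz.png',cv2.resize(im[150:370,380:580],None,fx=2.7,fy=2.7,interpolation=cv2.INTER_NEAREST))
"
```

```text
t 6.05 pos [0.4944 0.1839 0.3626] rpy [179.97   0.    -2.14] F [ 0.18 -0.09 -4.97] w 0.0159 q [ 0.16  0.28 -0.68  1.8   0.19  1.13 -0.63]
slide [-0.0031 -0.0256  0.0028] rot [ 0.0002  0.     -0.0008]
40 [251, 277, 269, 123, 71, 52, 122, 156, 157, 158, 157, 153, 152, 156, 150, 200, 237, 259, 287, 267, 224, 154, 157, 149, 144]
100 [282, 253, 219, 376, 384, 381, 380, 389, 393, 393, 402, 394, 157, 210, 246, 261, 276, 263, 216, 81, 107, 161, 174, 174, 174]
150 [232, 364, 397, 394, 387, 189, 195, 184, 184, 194, 139, 200, 236, 255, 275, 265, 224, 181, 186, 195, 193, 193, 194, 194, 187]
191 [197, 390, 390, 341, 191, 185, 183, 194, 169, 189, 234, 264, 272, 272, 259, 220, 313, 212, 144, 148, 146, 146, 144, 287, 307]
235 [240, 383, 196, 197, 195, 201, 198, 164, 217, 252, 267, 279, 270, 234, 323, 266, 152, 143, 149, 144, 147, 246, 307, 308, 299]
279 [195, 192, 193, 194, 195, 183, 182, 244, 260, 276, 268, 246, 205, 210, 145, 141, 152, 144, 146, 207, 197, 205, 195, 220, 276]
320 [201, 190, 194, 198, 147, 209, 251, 262, 275, 241, 201, 213, 212, 198, 194, 195, 209, 202, 204, 204, 164, 227, 256, 332, 323]
350 [164, 162, 164, 152, 223, 250, 265, 266, 226, 118, 130, 133, 128, 130, 132, 130, 133, 137, 139, 158, 165, 156, 158, 82, 68]
(523, 30) [0.6181 0.3112 0.17  ]
(506.5, 191) [0.6155 0.2162 0.17  ]
(499, 280) [0.6154 0.1552 0.17  ]
(487.5, 358) [0.6119 0.0953 0.17  ]
```

View pics/rz.png

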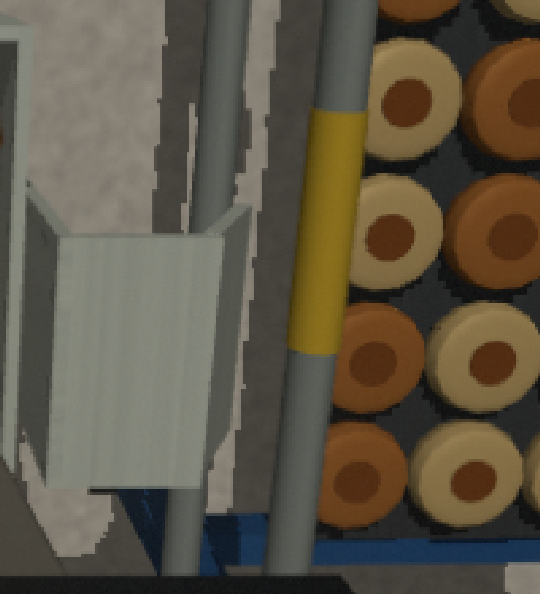

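```bash
python3 -c "
from h import *
np.set_printoptions(precision=4,suppress=True)
f=grab_frame('wrist'); s=ctrl.state(); print(s['eef_pos'],s['tool_rot'])
R=Rt(s['tool_rot'])
for u in [(402.5,236.8),(462,236.8),(397.5,330),(454,330)]:
  X=plane(f,u,s['eef_pos'][2]-.0686-.0535); print(u,X,R.inv().apply(X-s['eef_pos']))
"
```

```text
[0.4944 0.184  0.3627] [ 3.1412 -0.0001 -0.0371]
(402.5, 236.8) [0.5355 0.2071 0.2406] [ 0.0402 -0.0246  0.1221]
(462, 236.8) [0.5649 0.206  0.2406] [ 0.0696 -0.0246  0.1221]
(397.5, 330) [0.5338 0.1566 0.2406] [0.0403 0.0259 0.1221]
(454, 330) [0.5635 0.1554 0.2406] [0.0701 0.026  0.1221]
```

```bash
cat >> h.py <<'E'
RAIL=np.array([.6145,.1852,.170]); YAW=np.radians(-1.9)
def seat(dx,dz,tilt,rail=RAIL,yaw=YAW):
    """seat point of basket at rail + dx (rack x), dz up, tilt deg (neg = leaning)"""
    Rb=Ro.from_euler('z',yaw)*Ro.from_euler('y',np.radians(tilt))
    R=Rb*Ro.from_euler('x',np.pi)
    st=rail+Ro.from_euler('z',yaw).apply([dx,0,dz])
    grip=st-Rb.apply([.0635,0,-.061])
    tcp=grip-R.apply([0,.0007,.0686])
    go(tcp,R.as_euler('xyz')); print("tcp",tcp.round(4),R.as_euler('xyz',degrees=True).round(2))
def where(rail=RAIL,yaw=YAW):
    s=ctrl.state();R=Rt(s["tool_rot"]);Rb=R*Ro.from_euler('x',-np.pi)
    st=s["eef_pos"]+R.apply([0,.0007,.0686])+Rb.apply([.0635,0,-.061])
    e=Ro.from_euler('z',-yaw).apply(st-rail)
    print("seat-rail (rack axes, mm)",(e*1000).round(1),"rpy basket",Rb.as_euler('xyz',degrees=True).round(2),"F",s["ft_force"].round(2),"T",s["ft_torque"].round(2),"w",round(s["gripper_width"],4),"t",round(s["time"],2))
E
python3 -c "
from h import *
where(); seat(.001,.067,-3)"
```

```text
seat-rail (rack axes, mm) [-56.5  -6.1  63.1] rpy basket [-0.02 -0.01 -2.13] F [ 0.59  0.01 -5.93] T [-0.02 -0.06  0.  ] w 0.0158 t 6.1
t 6.1 pos [0.4944 0.184  0.3627] rpy [ 1.7998e+02 -1.0000e-02 -2.1300e+00] F [ 0.59  0.01 -5.93] w 0.0158 q [ 0.16  0.28 -0.68  1.8   0.19  1.13 -0.63]
slide [ 0.2537 -0.0302 -0.0022] rot [ 0.0002  0.0166 -0.0013]
tcp [0.5454 0.1882 0.3631] [180.   -3.   -1.9]
```

Call:
arm_command(
  series=[
    {"slide":[0.03,-0.006,0],"rotation":[0,0.003,0],"claw":1},
    {"slide":[0.1,-0.015,0],"rotation":[0,0.007,0],"claw":1},
    {"slide":[0.18,-0.025,0],"rotation":[0,0.012,-0.001],"claw":1},
    {"slide":[0.235,-0.03,0],"rotation":[0,0.0165,-0.001],"claw":1},
    {"slide":[0.254,-0.03,0],"rotation":[0,0.0165,-0.001],"claw":1},
  ],
)

```text
time: 6.6
eef_pos: [0.5467, 0.189, 0.3623]
tool_rot: [-3.141, -0.052, -0.033]
ft_force: [0.7, 0.6, -5.0]
gripper_width: 0.0159
```

Call:
arm_command(
  series=[
    {"slide":[0,0,0],"rotation":[0,0,0],"claw":1},
    {"slide":[0,0,0],"rotation":[0,0,0],"claw":1},
    {"slide":[0,0,0],"rotation":[0,0,0],"claw":1},
  ],
)

```text
time: 6.9
eef_pos: [0.5449, 0.1891, 0.3626]
tool_rot: [3.141, -0.051, -0.032]
ft_force: [-0.3, -0.3, -5.0]
gripper_width: 0.0158
```

```bash
python3 -c "
from h import *
where(); seat(.001,.02,-3)
for n in ('wrist','scene'):
    f=grab_frame(n);cv2.imwrite('pics/%s7.png'%n,f['img'])
s=cv2.imread('pics/scene7.png')[60:260,280:520]
cv2.imwrite('pics/scene7c.png',cv2.resize(s,None,fx=3,fy=3,interpolation=cv2.INTER_CUBIC))
"
```

```text
seat-rail (rack axes, mm) [ 0.4  0.9 66.4] rpy basket [-0.02 -2.94 -1.85] F [-0.3  -0.35 -5.02] T [-0.01  0.07 -0.06] w 0.0158 t 6.9
t 6.9 pos [0.5449 0.1891 0.3626] rpy [179.98  -2.94  -1.85] F [-0.3  -0.35 -5.02] w 0.0158 q [ 0.12  0.35 -0.66  1.71  0.26  1.12 -0.65]
slide [-0.0094  0.0043  0.2323] rot [0.0001 0.0003 0.0003]
tcp [0.5454 0.1882 0.3161] [180.   -3.   -1.9]
```

View pics/scene7c.png

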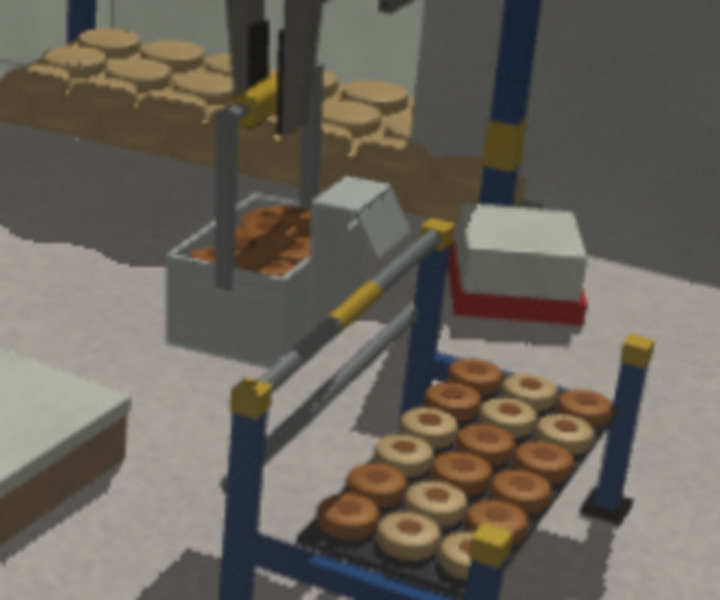

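View pics/wrist7.png

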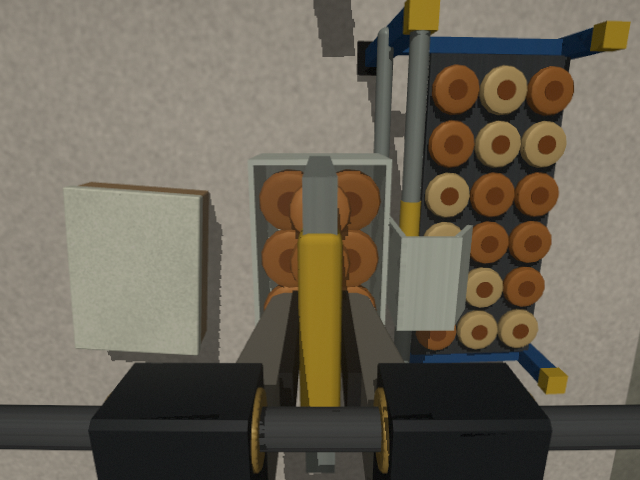

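Call:
arm_command(
  series=[
    {"slide":[-0.002,0.003,0.06],"rotation":[0,0,0],"claw":1},
    {"slide":[-0.004,0.004,0.12],"rotation":[0,0,0],"claw":1},
    {"slide":[-0.007,0.004,0.18],"rotation":[0,0,0],"claw":1},
    {"slide":[-0.009,0.004,0.22],"rotation":[0,0,0],"claw":1},
    {"slide":[-0.009,0.004,0.23],"rotation":[0,0,0],"claw":1},
  ],
)

```text
time: 7.5
eef_pos: [0.5453, 0.1878, 0.3148]
tool_rot: [3.141, -0.049, -0.033]
ft_force: [0.4, -0.1, -3.7]
gripper_width: 0.0156
```

```bash
python3 -c "
from h import *
f=cv2.imread('pics/wrist7.png')
where(); seat(.001,.006,-3)
for n in ('wrist','scene'):
    f=grab_frame(n);cv2.imwrite('pics/%s8.png'%n,f['img'])
print(where())
s=cv2.imread('pics/scene8.png')[60:260,280:520]
cv2.imwrite('pics/scene8c.png',cv2.resize(s,None,fx=3,fy=3,interpolation=cv2.INTER_CUBIC))
"
```

```text
seat-rail (rack axes, mm) [ 0.5 -0.4 18.5] rpy basket [-0.05 -2.81 -1.86] F [ 0.42 -0.1  -3.74] T [-0.03  0.03  0.03] w 0.0156 t 7.5
t 7.5 pos [0.5453 0.1878 0.3148] rpy [179.95  -2.81  -1.86] F [ 0.42 -0.1  -3.74] w 0.0156 q [ 0.11  0.4  -0.64  1.77  0.3   1.03 -0.68]
slide [-0.0028 -0.0019  0.0637] rot [0.0003 0.001  0.0002]
tcp [0.5454 0.1882 0.3021] [180.   -3.   -1.9]
seat-rail (rack axes, mm) [ 1.3  0.  19.9] rpy basket [-0.01 -2.92 -1.87] F [-0.02  0.96 -4.69] T [ 0.02  0.04 -0.03] w 0.0156 t 7.6
None
```

View pics/scene8c.png

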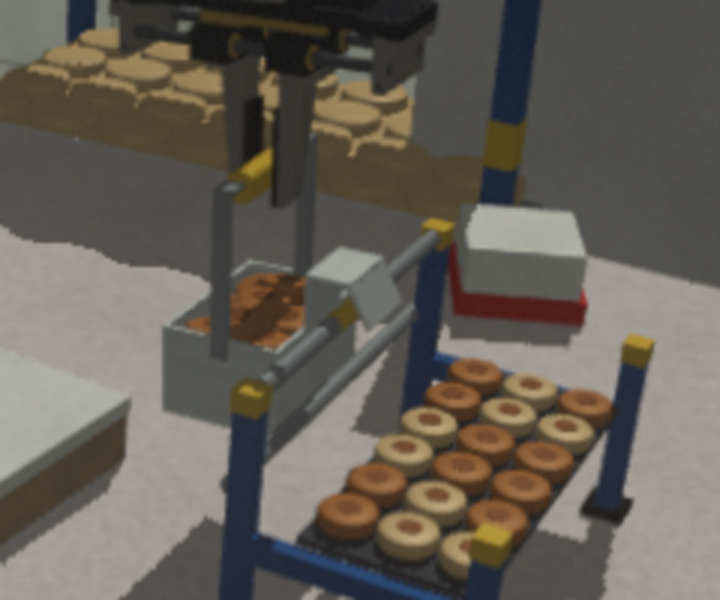

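View pics/wrist8.png

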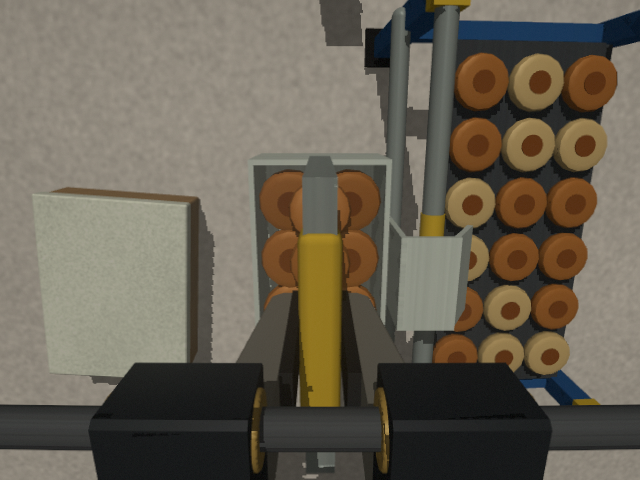

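```bash
python3 -c "
from h import *
np.set_printoptions(precision=4,suppress=True)
f=grab_frame('wrist');im=f['img']
for r in (60,120,180,205,225):
    b=im[r,395:475].astype(int); print(r,' '.join(str(v) for v in b.sum(1)))
for u in [(432.5,214.5),(447,30)]:print(plane(f,u,.17))
where(); seat(.001,.004,-3)
"
```

```text
60 281 287 303 308 300 294 285 273 257 242 220 215 298 420 418 421 415 413 405 411 410 410 412 411 414 415 417 418 421 424 423 421 418 374 236 171 196 212 232 240 258 264 272 276 280 287 298 307 317 305 298 288 281 272 260 242 227 207 166 131 129 131 126 129 131 127 127 139 174 200 210 229 267 307 315 312 296 283 277 264
120 307 304 296 292 278 263 246 220 197 197 205 210 207 212 205 204 214 217 222 217 221 223 219 219 218 220 219 220 213 208 178 165 189 208 226 243 253 263 272 278 280 286 297 303 307 300 296 291 283 271 258 241 221 194 136 128 121 128 124 127 131 126 132 129 127 127 128 132 150 159 155 189 220 218 216 223 231 236 249 256
180 290 282 272 252 228 201 188 209 218 210 212 214 212 209 213 205 378 403 399 403 410 415 417 417 412 410 347 194 190 208 228 245 254 266 272 279 281 286 292 299 301 300 296 290 284 268 249 236 218 167 131 125 122 131 128 127 130 132 130 125 123 68 96 149 251 278 296 306 330 341 335 340 344 349 358 352 346 344 331 329
205 281 266 246 221 198 213 214 210 209 210 214 212 211 209 210 212 212 213 217 213 218 386 418 422 418 233 183 203 224 242 253 261
[... 238 characters left out ...]
16 216 212 211 208 215 209 205 213 211 373 407 309 201 196 220 235 249 259 273 278 287 290 298 301 306 303 302 299 301 293 291 282 272 260 238 219 146 130 79 77 77 68 77 74 74 80 119 152 164 231 292 298 294 296 302 301 303 308 305 312 334 354 352 350 350 349 320 298 298
[0.6159 0.2163 0.17  ]
[0.6197 0.3091 0.17  ]
seat-rail (rack axes, mm) [ 1.4  0.2 20.4] rpy basket [ 0.01 -2.96 -1.87] F [ 0.22  0.11 -4.2 ] T [-0.    0.31 -0.  ] w 0.0159 t 7.65
t 7.65 pos [0.5459 0.1883 0.3166] rpy [-179.99   -2.96   -1.87] F [ 0.22  0.11 -4.2 ] w 0.0159 q [ 0.11  0.39 -0.64  1.77  0.3   1.03 -0.68]
slide [-0.007   0.0008  0.0822] rot [-0.      0.0002  0.0002]
tcp [0.5454 0.1882 0.3001] [180.   -3.   -1.9]
```

Call:
arm_command(
  series=[
    {"slide":[-0.002,0,0.02],"rotation":[0,0,0],"claw":1},
    {"slide":[-0.003,0,0.04],"rotation":[0,0,0],"claw":1},
    {"slide":[-0.004,0,0.06],"rotation":[0,0,0],"claw":1},
    {"slide":[-0.005,0,0.08],"rotation":[0,0,0],"claw":1},
    {"slide":[-0.005,0,0.08],"rotation":[0,0,0],"claw":1},
  ],
)

```text
time: 8.15
eef_pos: [0.5455, 0.1879, 0.2999]
tool_rot: [3.141, -0.051, -0.033]
ft_force: [0.3, -0.1, -4.9]
gripper_width: 0.0159
```

```bash
python3 -c "
from h import *
where(); seat(.001,.00,-3)
"
```

```text
seat-rail (rack axes, mm) [ 0.9 -0.3  3.6] rpy basket [-0.03 -2.91 -1.87] F [ 0.33 -0.11 -4.94] T [-0.04  0.05  0.02] w 0.0159 t 8.15
t 8.15 pos [0.5455 0.1879 0.2999] rpy [179.97  -2.91  -1.87] F [ 0.33 -0.11 -4.94] w 0.0159 q [ 0.1   0.41 -0.63  1.78  0.32  1.   -0.69]
slide [-0.0016 -0.0015  0.0187] rot [0.0002 0.0005 0.0002]
tcp [0.5454 0.1882 0.2961] [180.   -3.   -1.9]
```

Lower in 1 mm steps, watching the force.

Call:
arm_command(
  series=[
    {"slide":[0,0,0.005],"rotation":[0,0,0],"claw":1},
    {"slide":[0,0,0.01],"rotation":[0,0,0],"claw":1},
    {"slide":[0,0,0.01],"rotation":[0,0,0],"claw":1},
    {"slide":[0,0,0.01],"rotation":[0,0,0],"claw":1},
  ],
)

```text
time: 8.55
eef_pos: [0.5459, 0.1882, 0.2987]
tool_rot: [3.142, -0.052, -0.033]
ft_force: [0.1, -0.7, -4.7]
gripper_width: 0.016
```

Call:
arm_command(
  series=[
    {"slide":[0,0,0.005],"rotation":[0,0,0],"claw":1},
    {"slide":[0,0,0.005],"rotation":[0,0,0],"claw":1},
    {"slide":[0,0,0.005],"rotation":[0,0,0],"claw":1},
  ],
)

```text
time: 8.85
eef_pos: [0.5459, 0.1881, 0.2976]
tool_rot: [3.141, -0.052, -0.033]
ft_force: [0.5, -0.7, -4.5]
gripper_width: 0.0157
```

Call:
arm_command(
  series=[
    {"slide":[0,0,0.005],"rotation":[0,0,0],"claw":1},
    {"slide":[0,0,0.005],"rotation":[0,0,0],"claw":1},
    {"slide":[0,0,0.005],"rotation":[0,0,0],"claw":1},
  ],
)

```text
time: 9.15
eef_pos: [0.5459, 0.1881, 0.2966]
tool_rot: [3.141, -0.052, -0.033]
ft_force: [0.0, 0.3, -4.7]
gripper_width: 0.0156
```

```bash
python3 -c "
from h import *
where(); seat(.001,.00,-3)
"
```

```text
seat-rail (rack axes, mm) [ 1.4 -0.   0.4] rpy basket [-0.01 -2.96 -1.87] F [ 0.04  0.29 -4.66] T [-0.02  0.08  0.02] w 0.0156 t 9.15
t 9.15 pos [0.5459 0.1881 0.2966] rpy [179.99  -2.96  -1.87] F [ 0.04  0.29 -4.66] w 0.0156 q [ 0.1   0.42 -0.63  1.79  0.32  0.99 -0.69]
slide [-0.0027 -0.0002  0.0021] rot [0.     0.0002 0.0002]
tcp [0.5454 0.1882 0.2961] [180.   -3.   -1.9]
```

Call:
arm_command(
  series=[
    {"slide":[0,0,0.005],"rotation":[0,0,0],"claw":1},
    {"slide":[0,0,0.005],"rotation":[0,0,0],"claw":1},
    {"slide":[0,0,0.005],"rotation":[0,0,0],"claw":1},
  ],
)

```text
time: 9.45
eef_pos: [0.5459, 0.1883, 0.296]
tool_rot: [3.141, -0.052, -0.033]
ft_force: [-2.7, -1.1, 1.3]
gripper_width: 0.0158
```

Call:
arm_command(
  series=[
    {"slide":[0,0,0.005],"rotation":[0,0,0],"claw":1},
    {"slide":[0,0,0.005],"rotation":[0,0,0],"claw":1},
    {"slide":[0,0,0.005],"rotation":[0,0,0],"claw":1},
  ],
)

```text
time: 9.75
eef_pos: [0.5457, 0.1884, 0.2957]
tool_rot: [3.141, -0.052, -0.032]
ft_force: [-6.1, -2.1, 6.5]
gripper_width: 0.0155
```

```bash
python3 -c "
from h import *
where()
"
```

```text
seat-rail (rack axes, mm) [ 1.3  0.2 -0.4] rpy basket [-0.04 -2.99 -1.86] F [-6.1  -2.13  6.52] T [-0.46  0.93 -0.09] w 0.0155 t 9.75
```

Call:
arm_command(
  series=[
    {"slide":[-0.005,0,-0.003],"rotation":[0,0,0],"claw":1},
    {"slide":[-0.005,0,-0.003],"rotation":[0,0,0],"claw":1},
    {"slide":[-0.005,0,-0.003],"rotation":[0,0,0],"claw":1},
  ],
)

```text
time: 10.05
eef_pos: [0.5455, 0.1882, 0.2957]
tool_rot: [-3.141, -0.053, -0.033]
ft_force: [-1.7, -1.8, 3.1]
gripper_width: 0.0156
```

```bash
python3 -c "
from h import *
where()
for n in ('wrist','scene'):
    f=grab_frame(n);cv2.imwrite('pics/%s9.png'%n,f['img'])
s=cv2.imread('pics/scene9.png')[80:230,330:500]
cv2.imwrite('pics/scene9c.png',cv2.resize(s,None,fx=4,fy=4,interpolation=cv2.INTER_CUBIC))
where()
"
```

```text
seat-rail (rack axes, mm) [ 1.2  0.1 -0.4] rpy basket [ 0.01 -3.05 -1.88] F [-1.74 -1.8   3.06] T [-0.23 -0.1  -0.06] w 0.0156 t 10.05
seat-rail (rack axes, mm) [ 1.2  0.1 -0.4] rpy basket [ 0.02 -3.05 -1.88] F [-1.77 -0.88  3.95] T [-0.3  -0.07 -0.07] w 0.016 t 10.15
```

View pics/scene9c.png

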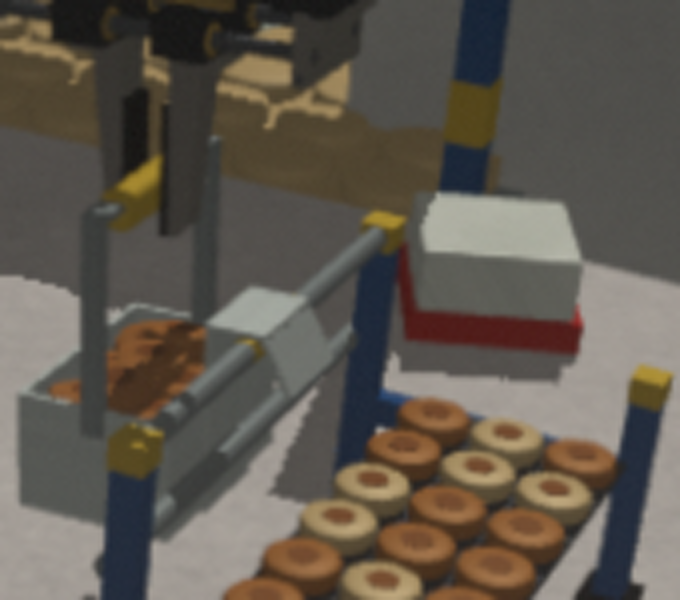

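View pics/wrist9.png

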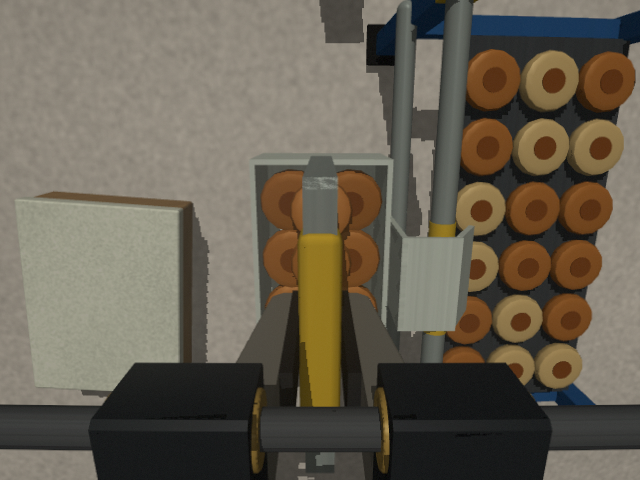

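```bash
python3 -c "
from h import *
np.set_printoptions(precision=4,suppress=True)
f=grab_frame('wrist');im=f['img']
n,l,s,c=cv2.connectedComponentsWithStats(mask(im,(18,120,60),(34,255,255)))
for i in range(1,n):
    if s[i,4]>20 and 380<c[i][0]<500: print(s[i],c[i])
for r in range(215,242,2): print(r,im[r,442].tolist(),end=' ')
print()
for r in range(324,344,2): print(r,im[r,435].tolist(),end=' ')
where(); seat(.0008,-.0002,-4.5)"
```

```text
[464 212  28  13  46] [477.7609 219.3478]
[429 220  31  17 360] [441.9667 229.5861]
[497 328   7  11  24] [499.7917 332.875 ]
[424 331  23   5  89] [435.4607 332.5618]
[377 388  13  85 468] [384.1261 425.5064]
215 [91, 98, 94] 217 [92, 98, 95] 219 [92, 98, 95] 221 [92, 99, 95] 223 [92, 99, 94] 225 [39, 115, 142] 227 [34, 118, 146] 229 [35, 119, 146] 231 [35, 119, 146] 233 [33, 119, 146] 235 [35, 119, 147] 237 [106, 123, 125] 239 [131, 143, 141] 241 [132, 144, 141] 
324 [130, 142, 140] 326 [130, 143, 140] 328 [129, 142, 139] 330 [122, 137, 134] 332 [35, 117, 146] 334 [37, 117, 145] 336 [94, 101, 98] 338 [93, 101, 98] 340 [95, 101, 97] 342 [93, 101, 97] seat-rail (rack axes, mm) [ 1.2  0.1 -0.4] rpy basket [ 0.01 -3.05 -1.88] F [-1.52 -0.86  4.12] T [-0.28 -0.12 -0.07] w 0.0159 t 10.2
t 10.2 pos [0.5455 0.1882 0.2957] rpy [-179.99   -3.05   -1.88] F [-1.52 -0.86  4.12] w 0.0159 q [ 0.1   0.42 -0.63  1.79  0.32  0.99 -0.7 ]
slide [-0.0183  0.0002  0.0074] rot [-0.0001  0.0081  0.0001]
tcp [0.5419 0.1883 0.294 ] [180.   -4.5  -1.9]
```

```bash
python3 -c "
from h import *
np.set_printoptions(precision=4,suppress=True)
f=grab_frame('wrist');s=ctrl.state();R=Rt(s['tool_rot'])
# ends on top of rail z .176, hook ends on roof z: grip-.0535
for u,z in [((441.5,224),.176),((435,335.5),.176),((430,236.8),.1805),((427,330.5),.1785)]:
    print(u,R.inv().apply(plane(f,u,z)-s['eef_pos']))"
```

```text
(441.5, 224) [ 0.0593 -0.0311  0.123 ]
(435, 335.5) [0.0606 0.0295 0.123 ]
(430, 236.8) [ 0.0528 -0.0258  0.1181]
(427, 330.5) [0.0554 0.0251 0.1202]
```

Call:
arm_command(
  series=[
    {"slide":[-0.006,0,0.002],"rotation":[0,0.0027,0],"claw":1},
    {"slide":[-0.012,0,0.004],"rotation":[0,0.0054,0],"claw":1},
    {"slide":[-0.018,0,0.006],"rotation":[0,0.008,0],"claw":1},
    {"slide":[-0.018,0,0.006],"rotation":[0,0.008,0],"claw":1},
  ],
)

```text
time: 10.65
eef_pos: [0.5413, 0.1885, 0.294]
tool_rot: [-3.142, -0.077, -0.032]
ft_force: [-2.9, -0.2, 4.0]
gripper_width: 0.0159
```

```bash
python3 -c "
from h import *
where(); seat(.0008,-.0002,-4.5)"
```

```text
seat-rail (rack axes, mm) [ 0.1  0.3 -0.3] rpy basket [ 0.   -4.44 -1.85] F [-2.91 -0.17  3.97] T [-0.19  0.17 -0.09] w 0.0159 t 10.65
t 10.65 pos [0.5413 0.1885 0.294 ] rpy [-180.     -4.44   -1.85] F [-2.91 -0.17  3.97] w 0.0159 q [ 0.1   0.4  -0.63  1.81  0.33  0.96 -0.71]
slide [0.003  0.0011 0.0002] rot [-0.      0.0004  0.0003]
tcp [0.5419 0.1883 0.294 ] [180.   -4.5  -1.9]
```

Call:
arm_command(
  series=[
    {"slide":[0,0,-0.0015],"rotation":[0,0,0],"claw":1},
    {"slide":[0,0,-0.0015],"rotation":[0,0,0],"claw":1},
    {"slide":[0,0,-0.0015],"rotation":[0,0,0],"claw":1},
  ],
)

```text
time: 10.95
eef_pos: [0.5414, 0.1885, 0.294]
tool_rot: [-3.141, -0.077, -0.033]
ft_force: [-2.7, -0.0, 3.0]
gripper_width: 0.0158
```

```bash
python3 -c "
from h import *
where()"
```

```text
seat-rail (rack axes, mm) [ 0.   0.2 -0.3] rpy basket [ 0.01 -4.39 -1.86] F [-2.66 -0.02  3.01] T [-0.02  0.13 -0.06] w 0.0158 t 10.95
```

Gently release in small steps.

Call:
arm_command(
  series=[
    {"slide":[0,0,-0.001],"rotation":[0,0,0],"claw":0.82},
    {"slide":[0,0,-0.001],"rotation":[0,0,0],"claw":0.81},
    {"slide":[0,0,-0.001],"rotation":[0,0,0],"claw":0.8},
    {"slide":[0,0,-0.001],"rotation":[0,0,0],"claw":0.79},
    {"slide":[0,0,-0.001],"rotation":[0,0,0],"claw":0.78},
  ],
)

```text
time: 11.45
eef_pos: [0.5416, 0.1882, 0.2942]
tool_rot: [3.142, -0.077, -0.033]
ft_force: [0.4, -0.9, -0.1]
gripper_width: 0.02
```

Call:
arm_command(
  series=[
    {"slide":[0,0,0],"rotation":[0,0,0],"claw":0.76},
    {"slide":[0,0,0],"rotation":[0,0,0],"claw":0.74},
    {"slide":[0,0,0],"rotation":[0,0,0],"claw":0.72},
    {"slide":[0,0,0],"rotation":[0,0,0],"claw":0.7},
    {"slide":[0,0,0],"rotation":[0,0,0],"claw":0.68},
  ],
)

```text
time: 11.95
eef_pos: [0.5414, 0.1883, 0.2943]
tool_rot: [3.141, -0.077, -0.033]
ft_force: [0.2, 0.1, -0.6]
gripper_width: 0.0293
```

```bash
python3 -c "
from h import *
where()
for n in ('wrist','scene'):
    f=grab_frame(n);cv2.imwrite('pics/%s10.png'%n,f['img'])
s=cv2.imread('pics/scene10.png')[80:230,330:500]
cv2.imwrite('pics/scene10c.png',cv2.resize(s,None,fx=4,fy=4,interpolation=cv2.INTER_CUBIC))
"
```

```text
seat-rail (rack axes, mm) [ 0.2 -0.  -0. ] rpy basket [-0.01 -4.42 -1.87] F [ 0.2   0.11 -0.6 ] T [ 0.03 -0.02 -0.02] w 0.0293 t 11.95
```

View pics/scene10c.png

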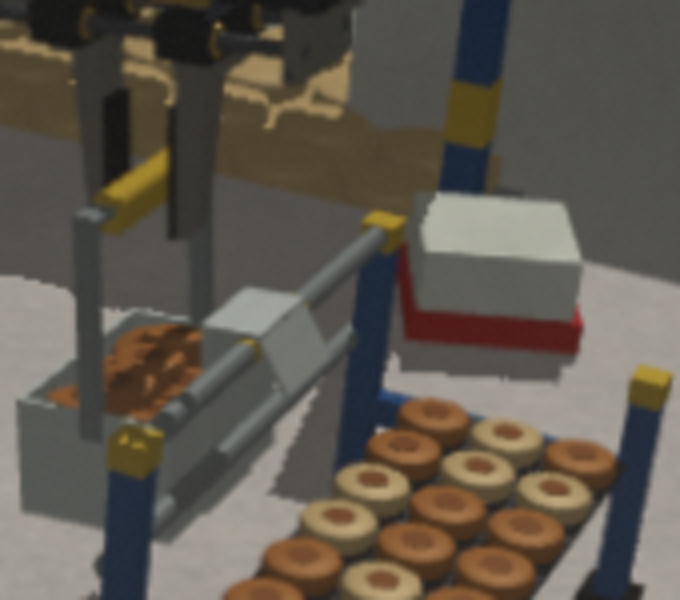

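View pics/wrist10.png

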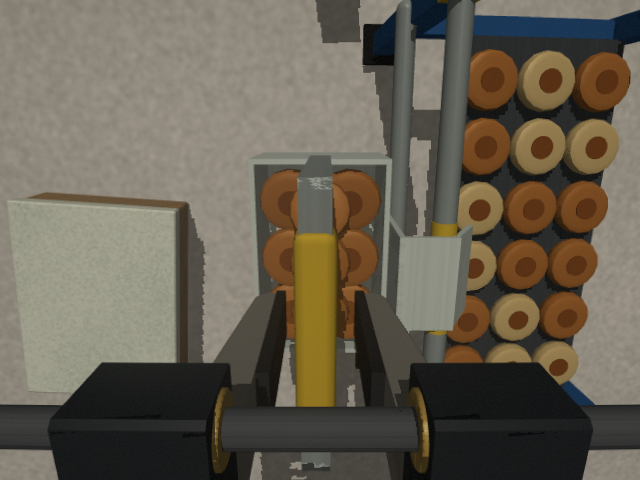

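Call:
arm_command(
  series=[
    {"slide":[0,0,0],"rotation":[0,0,0],"claw":0.5},
    {"slide":[0,0,0],"rotation":[0,0,0],"claw":0.45},
    {"slide":[0,0,0],"rotation":[0,0,0],"claw":0.4},
    {"slide":[0,0,0],"rotation":[0,0,0],"claw":0.4},
    {"slide":[0,0,0],"rotation":[0,0,0],"claw":0.4},
  ],
)

```text
time: 12.55
eef_pos: [0.5414, 0.1883, 0.2943]
tool_rot: [3.141, -0.077, -0.033]
ft_force: [0.2, -0.4, 0.1]
gripper_width: 0.0548
```

Call:
arm_command(
  series=[
    {"slide":[0,0,-0.03],"rotation":[0,0,0],"claw":0.4},
    {"slide":[0,0,-0.1],"rotation":[0,0,0],"claw":0.4},
    {"slide":[0,0,-0.22],"rotation":[0,0,0],"claw":0.4},
    {"slide":[0,0,-0.36],"rotation":[0,0,0],"claw":0.4},
    {"slide":[0,0,-0.5],"rotation":[0,0,0],"claw":0.4},
  ],
)

```text
time: 13.05
eef_pos: [0.5335, 0.1888, 0.3962]
tool_rot: [-3.141, -0.078, -0.032]
ft_force: [0.1, -0.1, 0.2]
gripper_width: 0.0556
```

Call:
arm_command(
  series=[
    {"slide":[-0.15,0,-0.1],"rotation":[0,0,0],"claw":0.4},
    {"slide":[-0.3,0,-0.15],"rotation":[0,0,0],"claw":0.4},
    {"slide":[-0.4,0,-0.2],"rotation":[0,0,0],"claw":0.4},
    {"slide":[-0.4,0,-0.2],"rotation":[0,0,0],"claw":0.4},
    {"slide":[-0.4,0,-0.2],"rotation":[0,0,0],"claw":0.4},
  ],
)

```text
time: 13.55
eef_pos: [0.4513, 0.1912, 0.4288]
tool_rot: [3.141, -0.08, -0.033]
ft_force: [0.1, 0.1, -0.1]
gripper_width: 0.0549
```

```bash
python3 -c "
from h import *
where()
np.set_printoptions(precision=4,suppress=True)
for n in ('wrist','top','scene'):
    f=grab_frame(n);cv2.imwrite('pics/%s11.png'%n,f['img'])
    if n=='top':
        for b in blobs(f,(108,150,60),(125,255,255)): print('blue',b[1])
        for b in blobs(f,(0,200,100),(4,255,255)): print('red',b[1])
    if n=='scene':
        for b in blobs(f,(108,150,60),(125,255,255)): print('blue s',b[1])
    for b in blobs(f,(18,120,60),(34,255,255),60): print(n,b[0],b[1],plane(f,b[1],.235))
s=cv2.imread('pics/scene11.png')[80:230,330:500]
cv2.imwrite('pics/scene11c.png',cv2.resize(s,None,fx=4,fy=4,interpolation=cv2.INTER_CUBIC))
"
```

```text
seat-rail (rack axes, mm) [-8.970e+01 -1.000e-01  1.347e+02] rpy basket [-0.02 -4.56 -1.88] F [ 0.12  0.08 -0.11] T [-0.01 -0.   -0.03] w 0.0549 t 13.55
wrist 766 [507.436   37.9856] [0.586  0.3167 0.235 ]
wrist 246 [633.1463  53.6057] [0.671 0.307 0.235]
wrist 472 [553.4915  96.7161] [0.6198 0.2817 0.235 ]
wrist 931 [564.1042 140.3566] [0.6305 0.2541 0.235 ]
wrist 206 [513.8786 180.4272] [0.598  0.2289 0.235 ]
wrist 2874 [429.6701 237.8337] [0.5415 0.1921 0.235 ]
wrist 131 [491.2672 188.5954] [0.5826 0.224  0.235 ]
wrist 156 [510.2628 222.4295] [0.5981 0.2    0.235 ]
wrist 397 [528.8942 260.1864] [0.6146 0.1718 0.235 ]
wrist 750 [540.4227 294.2227] [0.6263 0.145  0.235 ]
wrist 443 [589.0948 336.6795] [0.6701 0.1071 0.235 ]
wrist 194 [491.1753 401.732 ] [0.5965 0.0564 0.235 ]
wrist 525 [143.3562 428.5295] [0.3305 0.0571 0.235 ]
wrist 284 [497.6197 446.1972] [0.6058 0.0131 0.235 ]
blue [288.  168.6]
blue [461.8739 225.1306]
red [351.3388 165.9873]
top 85 [156.1059 138.3529] [0.7221 0.2775 0.235 ]
top 71 [286.5493 142.9437] [0.7143 0.03   0.235 ]
top 67 [197.6567 152.8955] [0.6936 0.1978 0.235 ]
top 69 [273.8116 156.3768] [0.6874 0.0537 0.235 ]
top 72 [253.3472 171.375 ] [0.6577 0.0916 0.235 ]
top 75 [273.36   172.1733] [0.6562 0.0539 0.235 ]
top 61 [234.4918 187.4754] [0.6261 0.1259 0.235 ]
top 98 [280.6122 205.1122] [0.5924 0.0391 0.235 ]
top 388 [201.5232 231.5979] [0.5419 0.1832 0.235 ]
top 114 [456.7807 238.3158] [ 0.5304 -0.2846  0.235 ]
top 100 [438.95 243.89] [ 0.52   -0.2517  0.235 ]
blue s [216.3894 310.7345]
scene 101 [153.7822  67.0693] [-0.0263  0.2371  0.235 ]
scene 179 [447.6257 108.1397] [0.6516 0.3432 0.235 ]
scene 280 [366.725  125.8321] [0.5545 0.1671 0.235 ]
scene 64 [426.4062 135.9531] [0.6637 0.1841 0.235 ]
scene 78 [492.0769 176.1538] [0.8076 0.0923 0.235 ]
scene 137 [363.0292 191.8905] [ 0.6557 -0.0643  0.235 ]
scene 158 [443.1013 240.6519] [ 0.8001 -0.1275  0.235 ]
```

View pics/scene11c.png

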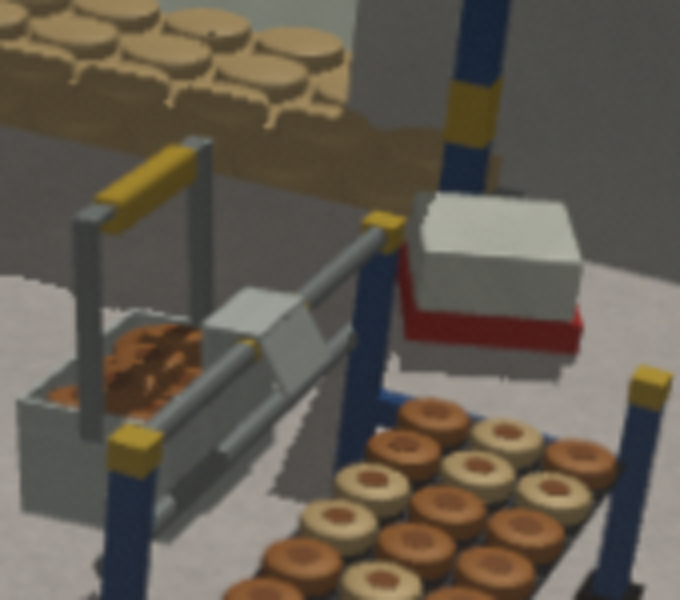

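View pics/wrist11.png

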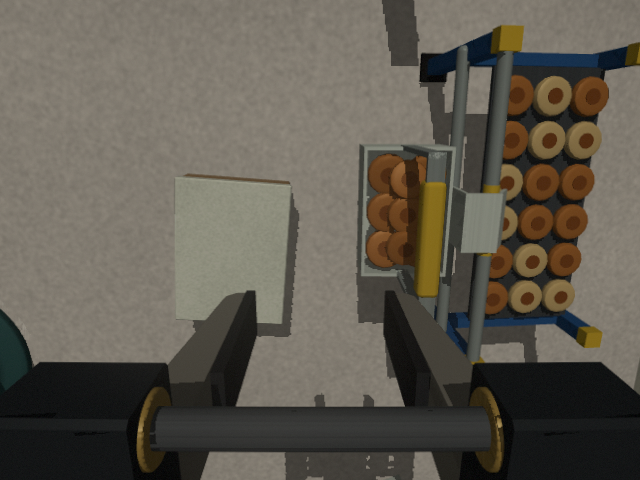

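View pics/top11.png

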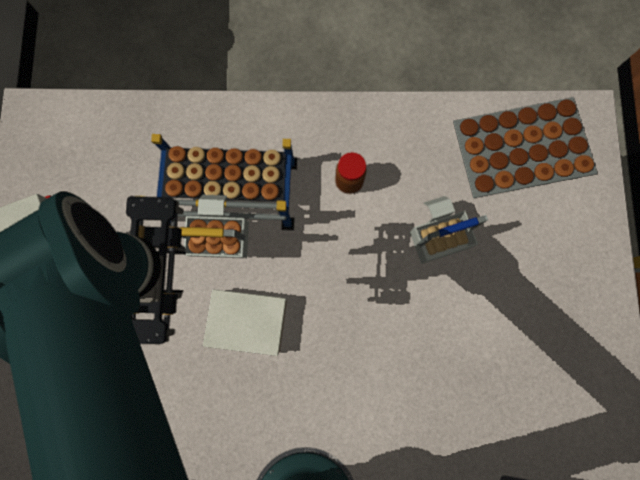

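```bash
python3 -c "
from h import *
a=grab_frame('scene')['img']
for i in range(4): b=grab_frame('scene')['img']
d=cv2.absdiff(a,b)[80:230,330:430]; print('diff',d.max(),d.mean(), cv2.absdiff(cv2.imread('pics/scene11.png'),b)[80:230,330:430].mean())
s=ctrl.state();print(s['time'],s['ft_force'],abs(s['joint_vel']).max())
print(workorder.job_done())"
```

```text
diff 5 0.7030444444444445 0.7070666666666666
13.95 [-0.17639898  0.63373671 -0.37218612] 0.003218214631555654
the job is handed in; nothing more can be done
None
```

The yellow-gripped basket now hangs by its hook on the rack's upper rail, and the job was handed in at about 14 s of the 58 s allowed. I lifted it by the grip, tilted it about 3° above the rail and lowered it. After contact I turned it to about 4.4°, close to its natural lean, and opened the jaws in small steps.

- **Load transfer:** the wrist reading went from about −4.7 N with the basket in hand to about 0 N after release, so the rail carries the weight.
- **Centring:** the wrist camera put the hook within about 1 mm of the sleeve's centre before release. Afterwards the sleeve showed at both ends of the hook.
- **Stillness:** camera frames taken about 0.4 s apart showed only image noise. The gripper was clear of the basket and the arm was at rest.
- **Bystanders:** the pastry box and jar look unmoved in the top view (jar cap within 0.5 px). The blue-gripped basket looks unmoved, but its colour blob shifted a few pixels in both views, because the arm's shadow covers part of it. I judged by eye that it had not moved.
- **Disagreement:** during the last few millimetres of lowering there was a brief sideways push of about 6 N. I eased it by moving back slightly, which is within the 2 mm camera calibration. The cameras agreed to about 3 mm on where the rail was.

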